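# Set the crosscut sled for the long cut

## Robot

A 7-joint arm with a two-finger parallel gripper is mounted at the origin on a cart in front of the work surface, level with it; the furniture and walls round the work are solid. World frame = base frame: x ahead of the robot, y to its left, z up, the work surface at z = 0. Lengths are in m, angles in rad, forces in N, time in s.
With the tool pointing down it reaches from about 0.4 to 0.925 m from the base axis. Payload 5.6 kg.
Tool frame: the origin (TCP) lies between the finger pads; the fingertips stand 22 mm ahead of it and the grasp point (between the pads) lies 3 mm ahead of it; z points along the fingers, y is the line along which they close (so a half turn about z gives the same grasp; the last joint's range is limited). The gripper opens to 85 mm and grips with 20 to 120 N. Pads are 22 mm wide; open, the fingers measure 114 mm over their backs; the gripper's body (76 mm by 85 mm) begins 54 mm behind the grasp point. The pads swing forward as they close: fully open they stand 13 mm farther back than shut.
Start: joints at [-1.195, 0.468, -0.012, 1.603, 0.006, 1.071, -0.056], TCP at [0.264, 0.594, 0.253] pointing down, gripper open.
Joint ranges: [-2.53, 2.53], [-0.31, 2.02], [-1.57, 1.55], [0.28, 2.44], [-1.29, 4.43], [0.15, 1.84], [-2.92, 2.92]. Speed limits (rad/s): [2.57, 2.57, 3.14, 3.14, 3.14, 3.14, 3.14].

## Interface

Orientations are given as a unit quaternion [w, x, y, z].
In Python, from station import * gives the robot as it stands.
- The arm moves only by the shell command python3 -m inch 'ROWS' [FORCE]. ROWS is JSON, a list of rows, each a list of 7 numbers: the shift along the tool's x, y, z in units of 30 mm (1.0 is 30 mm), then the turn, a rotation vector about the tool's x, y, z in units of 6 degrees (1.0 is 6 degrees), then the opening, from 0 (shut) to 1 (fully open). In form: [[tx, ty, tz, rx, ry, rz, hand], ...]. A call has 1 to 8 rows; each row shifts and turns the commanded pose from where the row before left it, along the tool's axes as they then stand; what a row does not reach is not made up. A row lasts 1/10 s, in which the tool goes at most 50 mm and 8.59 degrees, less where a joint would pass 70% of its speed; a pose out of reach is approached as far as the arm can. A call is refused whole if a number of a shift passes 1 or a number of a turn 1, either way. A call with a gripper value outside its range is refused whole. The fingers move at their own pace and stop on an object; FORCE is the grip in N (left out, the last holds). Time passes only in rows, so rows that do not move let the fingers close. It gives the time, the measured TCP pose, the force, the opening and the grip force at its end, in the units of the state.
- get_state(): the state, without advancing time (a new reading comes with each control period).
- snapshot(name): name is "side" or "top" or "wrist"; returns the picture (400x640x3 uint8, blue, green, red); there is no depth.
- calibration(name): a dict with "vertical_fov" (degrees; the focal length in pixels is half the picture's height over the tangent of half this angle, whatever the lens; pixels are square), "cx", "cy" (the principal point, pixels), "rvec" (rotation vector, rad) and "tvec" (3), from world to camera coordinates, as OpenCV has them; the wrist camera has in their place "mount" (4x4, takes a point from camera to tool coordinates, whose origin is the TCP and whose axes are the flange's). Camera axes: x right, y down, z forward; pixel columns grow to the right and rows downward; lengths in m; the calibration is good to about 2 mm. A picture is of the moment at which its call begins: read the wrist's pose just before it. calibration takes no time and is no camera call.
- job_done(): hands the job in; it is judged then, once.
The state is a dict: "time": time; "joint_pos": joint angles; "dq": joint speeds; "joint_efforts": joint torques, N m; "eef_pos": TCP position; "ee_rot": TCP orientation; "wrist_force": force on the tool from outside, world axes, zero at the start; "ft_torque": the same for the moment, N m; "finger_gap": opening from 0.0 (shut) to 1.0 (fully open); "grasp_force": force on a finger pad.
Only numpy, scipy, OpenCV 4.12 (cv2) and the standard library are available. Lean on these libraries where they do the work, as an engineer would, in place of code of your own. Each camera call takes 0.05 s, during which the arm holds its last target. There are 200 camera calls.

## Task

Get the crosscut sled ready for the long cut using only light pushes of the fingertips, without gripping or lifting anything. Tip the blank that leans on edge against the far fence over towards the robot so that it lies flat on the sled, flip the stop farther from the saw slot fully down in front of the fence, and push the blank until its long edge is tight against the far fence and its end is tight against the side of the lowered stop. Leave the other stop up and do not disturb the tools lying round the sled.

Things in the scene. Friction and masses are not known exactly. Their poses are not given: they have to be found in the camera images.
- sled: Crosscut sled with a grey faced base and wooden fences, fixed. Origin: on the table under the sled; x points away from the robot, square to the fences, y along the fences to the robot's left, z up. Top of the base 20 mm above the origin; base from x = -130 to +120 mm, y = -270 to +290 mm. Near fence (wood, 40 mm high over the base) at x = -130 to -110 mm, y = -220 to +240 mm.
- fence_face (a point): Point on the base at the foot of the far fence's face (sled x = +90, y = 0, z = 20 mm; axes as the sled's). The blank's long edge bears on this face. The fence is wood with an aluminium track on top, 20 mm thick (sled x 90 to 110), 50 mm high over the base, and runs from sled y = -270 to +290 mm.
- saw_slot (a point): Point on the base in the saw slot (sled x = 0, y = +90, z = 20 mm), a 3 mm slot that runs along x. A wood guard block stands outside each fence at the slot, no higher than that fence: the far one from sled x = 110 to 155 mm, y = 52 to 128 mm.
- blank: Loose planed board 115 x 330 x 12 mm, 0.2 to 0.4 kg. Origin: centre of its underside; y along the length, x across the width, z through the thickness (0 to 12 mm). It starts on its long +x edge on the base, leaning 0.06 rad back on the far fence's top edge, bottom about 3 mm off the fence, z away from the robot. Tipped towards the robot it falls flat, z up, +x edge next to the fence.
- blank_back_left (a point): Corner of the blank at its lower (+x) edge and +y end, at half thickness; lies 6 mm above the base when the blank is flat.
- blank_back_right (a point): Corner of the blank at its lower (+x) edge and -y end (towards the stop), at half thickness.
- blank_front_left (a point): Corner of the blank at its -x edge (top edge at the start, the one towards the robot once flat) and +y end, at half thickness.
- blank_front_right (a point): Corner of the blank at its -x edge and -y end, at half thickness.
- long_stop_bracket: Aluminium bracket of the stop to use, farther from the saw slot, fixed on the far fence's top; axes as the sled's. Origin: on the fence's top, mid-thickness (10 mm behind the face), mid-width of the arm. Two cheeks 16 mm long in x, 24 mm high, at y = 13 to 18 mm either side; a black knob 16 mm across, 22 mm high at y = -42 mm. The arm's hinge axis runs along y 16 mm above the origin.
- long_stop (a joint): Angle of this stop's arm, rad: 0 = fully down in front of the fence, pi/2 = leg level, pointing at the robot, pi = leg upright; starts at 3.0 to 3.25, end of travel 3.3. Hinge friction (0.04 N m, about 1 N at the leg's end) holds the arm wherever it is left: it must be pushed all the way down.
- long_stop_leg (a point): Middle of the leg's free end, on its outer face. The arm is an aluminium L, 24 mm wide in y. When down, its leg is 13 to 28 mm in front of the hinge axis (3 to 18 mm in front of the fence's face), from 7 mm above to 62 mm below the axis, 4 mm off the base; upright, it is 13 to 28 mm behind the axis. Lowered, its side at bracket y = +12 mm stops the blank's end.
- short_stop_bracket: Bracket of the other, identical stop, nearer the saw slot, on the same fence, same axes and sizes as the first.
- short_stop_leg (a point): Middle of the free end of the other stop's leg, on its outer face; same arm as the first.
- short_stop (a joint): Angle of the other stop's arm, rad, as for the first; it starts up (3.0 to 3.25) and must stay up (above 2.5).
- tape_measure: Bystander: yellow tape measure 38 x 101 x 68 mm, loose on the table right of the sled; origin under its middle.
- combination_square: Bystander: steel combination square 80 x 300 x 19 mm, loose on the table right of the sled; origin under its middle.
- glue_bottle: Bystander: glue bottle 42 x 64 x 168 mm, standing loose beyond the sled, left of the middle; origin under its middle.
- pencil: Bystander: pencil 171 mm long, loose on the table beyond the sled; origin under its middle.

How it is judged:
By the outcome, as a careful person would: the job done as asked, in the order asked, and still so for the second after the job is handed in, with the robot touching nothing.
It also fails if it takes over 64 s, if anything falls off the work surface, if the arm or the gripper's body presses on something with over 40 N, if the wrist force passes 120 N, or if a joint passes its speed limit or range.

## Working session

There is one attempt and no reset: what is moved stays moved. The work goes in short steps, Python scripts to look and compute and a shell command to move; the robot and the scene stay as the last step left them, time stands still between calls to the robot, and variables do not carry over. Pictures are saved under pics/ and viewed, at most 10 in all, crops included, and the job is handed in when it is done.

```bash
mkdir -p pics; ls; python3 - <<'E'
from station import *
import cv2
for n in("top","side"):
    cv2.imwrite(f"pics/{n}0.png",snapshot(n)); c=calibration(n); print(n,c)
print(calibration("wrist")); print(get_state())
E
```

```text
pics
top {'vertical_fov': 57.98594178855929, 'cx': 321.1312869618559, 'cy': 200.78465649327168, 'rvec': array([ 2.19506844, -2.18783308,  0.05901603]), 'tvec': array([-0.06651796,  0.55611962,  1.03263204])}
side {'vertical_fov': 57.264644556570346, 'cx': 318.7823417270291, 'cy': 198.19518639259257, 'rvec': array([ 2.07682149, -0.12273522,  0.04664546]), 'tvec': array([-0.54724657,  0.10989395,  1.28160636])}
{'vertical_fov': 58.1308847476635, 'cx': 320.5177189814239, 'cy': 199.51789181875753, 'mount': array([[-6.15241222e-04, -9.65226949e-01, -2.61412620e-01,
         6.45397526e-02],
       [ 9.99999809e-01, -6.10935027e-04, -9.77387859e-05,
        -1.17256750e-03],
       [-6.53660160e-05, -2.61412630e-01,  9.65227140e-01,
        -1.21247602e-01],
       [ 0.00000000e+00,  0.00000000e+00,  0.00000000e+00,
         1.00000000e+00]])}
{'time': 0.1, 'joint_pos': array([-1.19498481,  0.46830798, -0.01166045,  1.60354171,  0.00597556,
        1.07140134, -0.05629823]), 'dq': array([-0.00021351, -0.00218823,  0.00151346, -0.00174737, -0.00072365,
        0.00090939, -0.00053136]), 'joint_efforts': array([ 6.34523549e-04, -5.33520877e+01,  2.14689458e-02, -2.51967466e+01,
        1.15149128e-02,  4.32133864e-03,  2.17296900e-05]), 'eef_pos': array([0.26416636, 0.59337943, 0.25241712]), 'ee_rot': array([-1.34695069e-04,  2.07889809e-01,  9.78151915e-01, -8.00525481e-04]), 'wrist_force': array([-0.386161  , -0.14830368, -0.34574247]), 'ft_torque': array([ 0.01282695,  0.00573271, -0.044656  ]), 'grasp_force': 0.0, 'finger_gap': 0.9972421701031514}
```

View pics/top0.png

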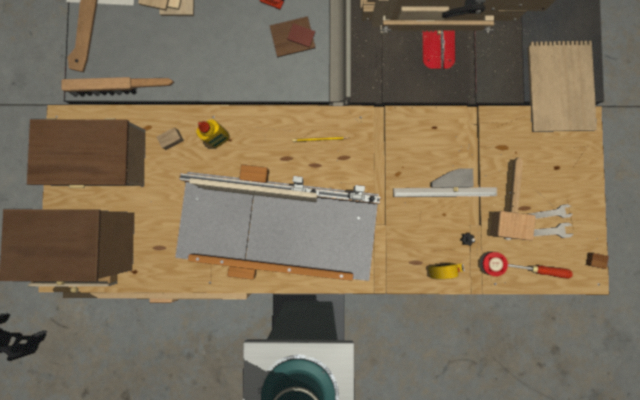

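View pics/side0.png

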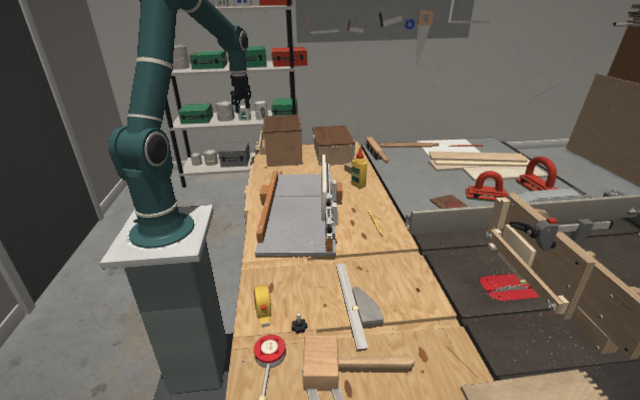

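The top picture shows the sled at px (178..380, 175..280), turned a few degrees. The blank leans on the far fence at about (185..318, 178..200), with stops at about (297,184) and (362,193). The side picture shows the sled end-on at (258..340, 155..255). I'll enlarge both.

```bash
python3 - <<'E'
import cv2,numpy as np
t=cv2.imread("pics/top0.png"); s=cv2.imread("pics/side0.png")
a=cv2.resize(t[165:285,170:390],None,fx=3.6,fy=3.6,interpolation=cv2.INTER_CUBIC)
cv2.imwrite("pics/topc.png",a)
b=cv2.resize(s[145:265,245:385],None,fx=5,fy=5,interpolation=cv2.INTER_CUBIC)
cv2.imwrite("pics/sidec.png",b)
E
```

```text
(no output)
```

View pics/topc.png

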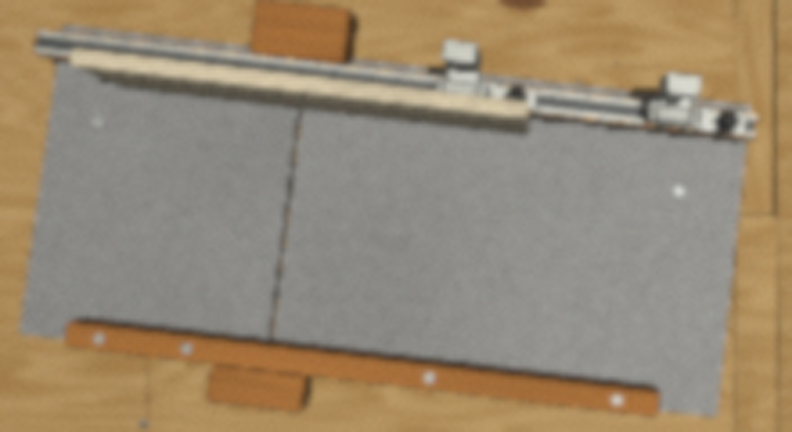

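View pics/sidec.png

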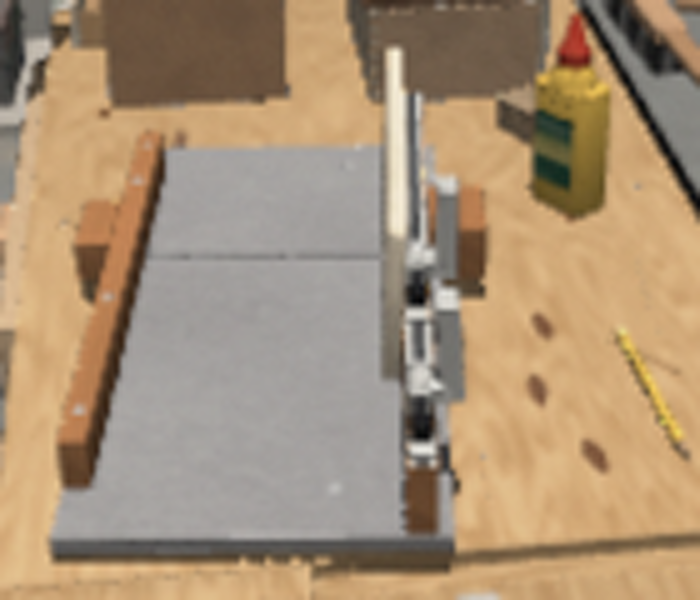

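Top crop: sled base corners at (22,332) and (716,413). The fence top runs from (37,42) to (753,123). The long stop leg is at (683,85) with its knob at (727,122), and the short stop leg is at (460,50) with its knob at (515,92). The blank's top edge runs from (72,57) to (528,120). The side crop agrees, with the blank leaning on the fence's robot side.

```bash
cat > h.py <<'E'
from station import *
import numpy as np,cv2
from scipy.spatial.transform import Rotation as R
from scipy.optimize import least_squares
def K(c): 
    f=200/np.tan(np.radians(c["vertical_fov"]/2)); return np.array([[f,0,c["cx"]],[0,f,c["cy"]],[0,0,1.]])
def ray(n,uv,st=None):
    c=calibration(n); d=np.linalg.inv(K(c))@[uv[0],uv[1],1]
    if n=="wrist":
        T=np.eye(4);q=st["ee_rot"];T[:3,:3]=R.from_quat(np.r_[q[1:],q[0]]).as_matrix();T[:3,3]=st["eef_pos"]
        T=T@c["mount"]; return T[:3,3],T[:3,:3]@d
    Rm=cv2.Rodrigues(c["rvec"])[0]; return -Rm.T@c["tvec"],Rm.T@d
def onz(n,uv,z,st=None):
    o,d=ray(n,uv,st); return o+d*(z-o[2])/d[2]
def proj(n,P,st=None):
    c=calibration(n); P=np.atleast_2d(P).astype(float)
    if n=="wrist":
        T=np.eye(4);q=st["ee_rot"];T[:3,:3]=R.from_quat(np.r_[q[1:],q[0]]).as_matrix();T[:3,3]=st["eef_pos"]
        T=np.linalg.inv(T@c["mount"]); rv,tv=cv2.Rodrigues(T[:3,:3])[0],T[:3,3]
    else: rv,tv=c["rvec"],c["tvec"]
    return cv2.projectPoints(P,rv,tv,K(c),None)[0][:,0]
E
python3 - <<'E'
from h import *
tc=lambda u,v:(170+(u+.5)/3.6-.5,165+(v+.5)/3.6-.5)
sc=lambda u,v:(245+(u+.5)/5-.5,145+(v+.5)/5-.5)
pts=[("top",tc(22,332),(-.13,.29,.02)),("top",tc(716,413),(-.13,-.27,.02)),("top",tc(40,32),(.11,.29,.07)),("top",tc(36,53),(.09,.29,.07)),
("top",tc(757,107),(.11,-.27,.07)),("top",tc(752,138),(.09,-.27,.07)),("top",tc(658,412),(-.13,-.22,.06)),("top",tc(68,345),(-.13,.24,.06)),
("side",sc(52,541),(-.13,-.27,.02)),("side",sc(452,541),(.12,-.27,.02)),("side",sc(62,443),(-.13,-.22,.06)),("side",sc(92,443),(-.11,-.22,.06))]
W=lambda p,P:np.array([p[0]+np.cos(p[2])*P[0]-np.sin(p[2])*P[1],p[1]+np.sin(p[2])*P[0]+np.cos(p[2])*P[1],P[2]])
f=lambda p:np.concatenate([proj(n,W(p,P))[0]-uv for n,uv,P in pts])
s=least_squares(f,[.6,0,-.1],loss="soft_l1"); print(s.x,f(s.x).reshape(-1,2).round(1).tolist())
p=s.x
def sl(n,uv,z):
    q=onz(n,uv,z); c,si=np.cos(p[2]),np.sin(p[2]); d=q[:2]-p[:2]; return (np.array([c*d[0]+si*d[1],-si*d[0]+c*d[1]])*1e3).round(1)
for nm,uv,z in [("knobL",(727,122),.092),("legL",(683,85),.148),("knobS",(515,92),.092),("legS",(460,50),.148),("bl",(72,57),.135),("br",(528,120),.135),("slot0",(301,110),.02),("slot1",(272,330),.02)]: print(nm,sl("top",tc(*uv),z),onz("top",tc(*uv),z))
E
```

```text
[ 0.4904991   0.05077159 -0.10929283] [[-0.4, 0.2], [0.9, -0.0], [-1.1, -1.4], [-0.9, -0.1], [1.0, 0.4], [1.7, -1.0], [0.8, 0.5], [-1.1, 0.1], [-0.1, 0.2], [1.4, -0.9], [-1.0, -0.3], [-0.6, -0.3]]
knobL [  95.1 -242.6] [ 0.55854113 -0.20071555  0.092     ]
legL [ 113.2 -201.7] [ 0.58106866 -0.16209843  0.148     ]
knobS [ 99.6 -82.4] [ 0.58055197 -0.04204044  0.092     ]
legS [120.3 -42.4] [ 0.60541962 -0.00446793  0.148     ]
bl [ 85.4 234.9] [0.60105492 0.2749245  0.135     ]
br [ 77.2 -95.5] [ 0.55679544 -0.05256361  0.135     ]
slot0 [71.8 89.6] [0.57167121 0.13196565 0.02      ]
slot1 [-105.2   90.9] [0.39584546 0.15262643 0.02      ]
```

```bash
python3 -m inch '[[0,-0.5,-0.5,0,0,-1,0],[0,-0.5,-0.5,0,0,-1,0],[0,-0.5,-0.5,0,0,-0.95,0],[-0.64,-0.95,0,0,0,0,0],[-0.64,-0.95,0,0,0,0,0],[-0.64,-0.95,0,0,0,0,0],[-0.64,-0.95,0,0,0,0,0],[-0.64,-0.95,0,0,0,0,0]]'
python3 -m inch '[[-0.64,-0.95,0,0,0,0,0],[-0.64,-0.95,0,0,0,0,0],[-0.64,-0.95,0,0,0,0,0],[-0.64,-0.95,0,0,0,0,0],[-0.64,-0.95,0,0,0,0,0],[-0.64,-0.95,0,0,0,0,0],[-0.64,-0.95,0,0,0,0,0],[-0.64,-0.95,0,0,0,0,0]]'
python3 -m inch '[[-0.8,-0.6,0,0,0,0,0],[-0.8,-0.6,0,0,0,0,0],[0,0,0,0,0,0,0],[0,0,0,0,0,0,0],[0,0,0,0,0,0,0]]'
python3 - <<'E'
from h import *
s=get_state(); print(s); im=snapshot("wrist"); cv2.imwrite("pics/w1.png",cv2.resize(im,(800,500),interpolation=cv2.INTER_CUBIC))
import pickle; pickle.dump(s,open("w1.pkl","wb"))
E
```

```text
time: 0.9
eef_pos: [0.3307, 0.3975, 0.298]
ee_rot: [-0.0, 0.055, 0.998, -0.0]
wrist_force: [0.3, 0.2, -0.2]
finger_gap: 0.002
grasp_force: 0.0
time: 1.7
eef_pos: [0.4582, 0.1541, 0.2981]
ee_rot: [-0.0, 0.055, 0.998, -0.0]
wrist_force: [0.2, -0.4, 0.2]
finger_gap: -0.003
grasp_force: 0.0
time: 2.2
eef_pos: [0.5009, 0.1154, 0.2979]
ee_rot: [-0.001, 0.054, 0.999, 0.0]
wrist_force: [-0.9, 0.5, 0.3]
finger_gap: -0.002
grasp_force: 0.0
{'time': 2.2, 'joint_pos': array([-0.50267437,  0.18642908,  0.24149746,  1.89535398, -0.05119925,
        1.06665009,  1.22186774]), 'dq': array([-0.00907734, -0.00673887, -0.00306925, -0.00037309,  0.00096295,
       -0.00077091,  0.00349276]), 'joint_efforts': array([ 5.45588136e-01, -3.55206406e+01,  1.68115798e+00, -2.51572305e+01,
        4.55316994e-02, -6.75511023e-03, -2.19345064e-03]), 'eef_pos': array([0.50088419, 0.11537951, 0.29794588]), 'ee_rot': array([-5.47575351e-04,  5.42319609e-02,  9.98528212e-01,  7.28943004e-05]), 'wrist_force': array([-0.90372417,  0.47922067,  0.31725099]), 'ft_torque': array([0.02854184, 0.01154348, 0.03255175]), 'grasp_force': 0.0, 'finger_gap': -0.0024110386435085766}
```

View pics/w1.png

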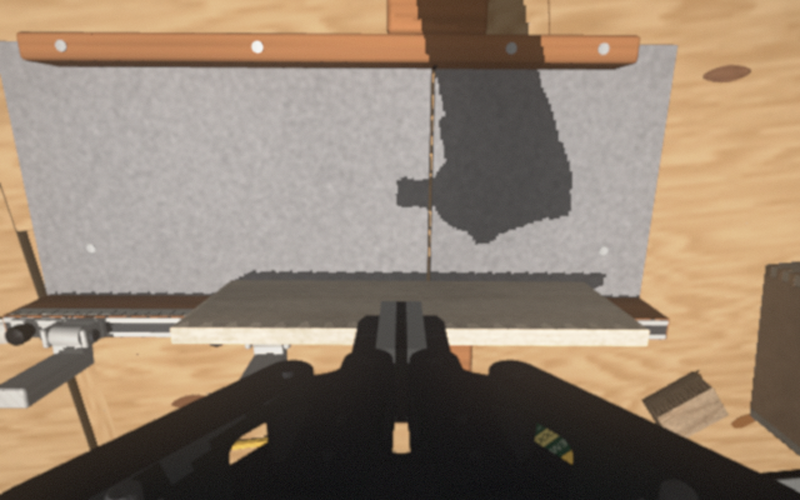

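The wrist view shows the near fence top edge from (18,33) to (638,38), base corner at (675,44), and the far fence end at (668,320..338). The blank's upper edge runs (172,328)..(648,332). The long stop is at left: cheeks (48..106,322), knob (20,332). The short stop is behind the blank at (268,350).

```bash
python3 - <<'E'
from h import *
import pickle
s0=pickle.load(open("w1.pkl","rb"))
w=lambda u,v:((u+.5)/1.25-.5,(v+.5)/1.25-.5)
pts=[((675,44),(-.13,.29,.02)),((18,33),(-.13,-.22,.06)),((638,37),(-.13,.24,.06)),((638,66),(-.11,.24,.06)) ,((668,321),(.09,.29,.07)),((668,338),(.11,.29,.07)),((430,69),(-.098,.09,.02)),((429,270),(.075,.09,.02))]
pts=[p for i,p in enumerate(pts) if i!=3]
W=lambda p,P:np.array([p[0]+np.cos(p[2])*P[0]-np.sin(p[2])*P[1],p[1]+np.sin(p[2])*P[0]+np.cos(p[2])*P[1],P[2]])
f=lambda p:np.concatenate([(proj("wrist",W(p,P),s0)[0]-w(*uv))*([1,0] if P[2]==.02 and P[1]==.09 else [1,1]) for uv,P in pts])
s=least_squares(f,[.49,0.05,-.11],loss="soft_l1"); p=s.x; print(p,f(p).reshape(-1,2).round(1).tolist())
def sl(n,uv,z):
    q=onz(n,uv,z,s0); c,si=np.cos(p[2]),np.sin(p[2]); d=q[:2]-p[:2]; return (np.array([c*d[0]+si*d[1],-si*d[0]+c*d[1]])*1e3).round(1)
for nm,uv,z in [("cheekL-",(48,322),.094),("cheekL+",(106,322),.094),("knobL",(20,332),.092),("legL+",(28,405),.148),("bl",(648,332),.135),("br",(172,328),.135),("legS-",(245,360),.148),("cheekS+",(287,347),.094)]: print(nm,sl("wrist",w(*uv),z))
c,si=np.cos(p[2]),np.sin(p[2]); d=s0["eef_pos"][:2]-p[:2]; print("tcp sled",c*d[0]+si*d[1],-si*d[0]+c*d[1], "tool yaw", 2*np.arctan2(s0["ee_rot"][1],s0["ee_rot"][2]))
E
```

```text
[ 0.49252681  0.04936922 -0.11081344] [[0.7, 0.8], [-4.6, 0.8], [1.5, -1.5], [0.7, -1.9], [-2.2, 1.9], [0.7, 0.0], [-1.3, 0.0]]
cheekL- [  83.1 -211.2]
cheekL+ [  83.1 -165.8]
knobL [  92.7 -236.8]
legL+ [ 120.7 -191.7]
bl [ 71.4 235.3]
br [ 68.9 -92.1]
legS- [ 86.  -39.1]
cheekS+ [104.3 -25.4]
tcp sled 0.0010062577099071062 0.06652963084607007 tool yaw 0.10851717618387266
```

```bash
python3 -m inch '[[-1,0,0,0,0,0,0],[-1,0,0,0,0,0,0],[-1,0,0,0,0,0,0],[-1,0.1,0,0,0,0,0],[0,0,0.9,0,0,0,0],[0,0,0.9,0,0,0,0],[0,0,0.9,0,0,0,0],[0,0,0.9,0,0,0,0]]'
cat >> h.py <<'E'
p=(.4918,.0500,-.1100)
def where(s=None):
    s=s or get_state(); c,si=np.cos(p[2]),np.sin(p[2]); d=s["eef_pos"][:2]-p[:2]
    print("sled tcp mm",((c*d[0]+si*d[1])*1e3).round(1),((-si*d[0]+c*d[1])*1e3).round(1),"tip z",((s["eef_pos"][2]-.022)*1e3).round(1),"yaw",2*np.arctan2(s["ee_rot"][1],s["ee_rot"][2]).round(4),"t",s["time"])
    f=s["wrist_force"]; print("F",np.round([c*f[0]+si*f[1],-si*f[0]+c*f[1],f[2]],2))
E
python3 -c "
from h import *
where()"
```

```text
time: 3.05
eef_pos: [0.6207, 0.1057, 0.1893]
ee_rot: [-0.0, 0.054, 0.999, 0.0]
wrist_force: [-0.4, 0.5, -0.2]
finger_gap: 0.004
grasp_force: 0.0
sled tcp mm 122.0 69.6 tip z 167.3 yaw 0.108 t 3.05
F [-0.48  0.46 -0.18]
```

```bash
python3 -m inch '[[0,0,0.7,0,0,0,0],[0,0,0.7,0,0,0,0],[0,0,0.5,0,0,0,0],[0,0,0,0,0,0,0]]'
python3 -c "
from h import *
where()"
python3 -m inch '[[0.2,0,0,0,0,0,0],[0.2,0,0,0,0,0,0],[0.2,0,0,0,0,0,0],[0.2,0,0,0,0,0,0],[0.1,0,0,0,0,0,0],[0.1,0,0,0,0,0,0],[0.1,0,0,0,0,0,0],[0.1,0,0,0,0,0,0]]'
python3 -c "
from h import *
where()"
```

```text
time: 3.45
eef_pos: [0.6195, 0.105, 0.1311]
ee_rot: [-0.002, 0.054, 0.999, -0.0]
wrist_force: [-0.7, 0.3, -0.8]
finger_gap: -0.001
grasp_force: 0.0
sled tcp mm 120.9 68.7 tip z 109.1 yaw 0.1086 t 3.45
F [-0.74  0.21 -0.81]
time: 4.25
eef_pos: [0.5854, 0.1082, 0.1333]
ee_rot: [0.0, 0.055, 0.998, 0.0]
wrist_force: [-0.6, 0.8, 0.6]
finger_gap: 0.003
grasp_force: 0.0
sled tcp mm 86.6 68.2 tip z 111.3 yaw 0.11 t 4.25
F [-0.66  0.74  0.63]
```

```bash
python3 -m inch '[[0.1,0,0,0,0,0,0],[0.1,0,0,0,0,0,0],[0.1,0,0,0,0,0,0],[0.1,0,0,0,0,0,0],[0,0,0,0,0,0,0],[0,0,0,0,0,0,0]]'
python3 - <<'E'
from h import *
where()
t=snapshot("top");cv2.imwrite("pics/top1.png",cv2.resize(t[165:285,170:390],None,fx=3.6,fy=3.6,interpolation=cv2.INTER_CUBIC))
E
```

```text
time: 4.85
eef_pos: [0.5736, 0.1096, 0.1334]
ee_rot: [0.0, 0.055, 0.998, 0.0]
wrist_force: [-0.2, -0.2, 0.6]
finger_gap: -0.007
grasp_force: 0.0
sled tcp mm 74.8 68.2 tip z 111.4 yaw 0.11 t 4.85
F [-0.13 -0.23  0.55]
```

View pics/top1.png

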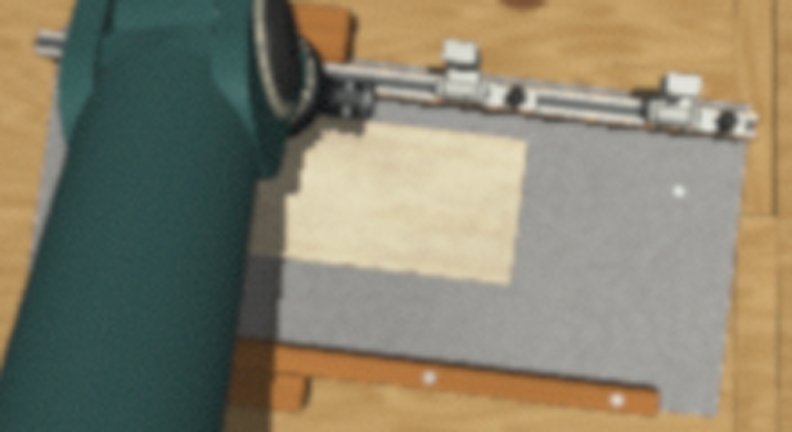

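The blank lies flat: its right end is at (527,141)-(512,284), a little off the fence, and both stops are still up. Next I'll go behind the long stop.

```bash
python3 -m inch '[[0,0,-0.9,0,0,0,0],[0,0,-0.9,0,0,0,0],[0,0,-0.9,0,0,0,0],[0,0,-0.6,0,0,0,0],[-0.3,-0.95,0,0,0,0,0],[-0.3,-0.95,0,0,0,0,0],[-0.3,-0.95,0,0,0,0,0],[-0.3,-0.95,0,0,0,0,0]]'
python3 -m inch '[[-0.35,-0.95,0,0,0,0,0],[-0.35,-0.95,0,0,0,0,0],[-0.35,-0.95,0,0,0,0,0],[-0.35,-0.95,0,0,0,0,0],[-0.35,-0.95,0,0,0,0,0],[0,-0.2,0,0,0,0,0],[0,0,0,0,0,0,0]]'
python3 -c "
from h import *
where()"
```

```text
time: 5.7
eef_pos: [0.5971, -0.0088, 0.2325]
ee_rot: [0.0, 0.055, 0.998, 0.0]
wrist_force: [-0.3, 1.0, 0.8]
finger_gap: -0.0
grasp_force: 0.0
time: 6.4
eef_pos: [0.6323, -0.1626, 0.232]
ee_rot: [-0.0, 0.056, 0.998, -0.0]
wrist_force: [-0.4, 0.2, -0.5]
finger_gap: 0.0
grasp_force: 0.0
sled tcp mm 163.0 -195.9 tip z 210.0 yaw 0.1128 t 6.4
F [-0.4   0.18 -0.55]
```

```bash
python3 -m inch '[[0,0,0.9,0,0,0,0],[0,0,0.9,0,0,0,0],[0,-0.05,0.9,0,0,0,0],[0,0,0.1,0,0,0,0],[0,0,0,0,0,0,0]]'
python3 -c "
from h import *
where()"
python3 -m inch '[[0.5,0,0,0,0,0,0],[0.4,0,0,0,0,0,0],[0.4,0,0,0,0,0,0],[0.4,0,0,0,0,0,0],[0.4,0,0,0,0,0,0],[0.4,0,0,0,0,0,0],[0.4,0,0,0,0,0,0],[0.4,0,0,0,0,0,0]]'
python3 -c "
from h import *
where()"
```

```text
time: 6.9
eef_pos: [0.6325, -0.161, 0.148]
ee_rot: [-0.001, 0.054, 0.999, 0.0]
wrist_force: [0.7, -0.4, 0.6]
finger_gap: -0.003
grasp_force: 0.0
sled tcp mm 163.0 -194.3 tip z 126.0 yaw 0.1084 t 6.9
F [ 0.79 -0.31  0.61]
time: 7.7
eef_pos: [0.533, -0.1515, 0.1483]
ee_rot: [-0.0, 0.055, 0.998, 0.0]
wrist_force: [-0.5, 0.4, 0.3]
finger_gap: -0.002
grasp_force: 0.2
sled tcp mm 63.1 -195.7 tip z 126.3 yaw 0.11 t 7.7
F [-0.56  0.29  0.31]
```

```bash
python3 -m inch '[[0.4,0,0,0,0,0,0],[0.4,-0.03,0,0,0,0,0],[0,-0.05,0.4,0,0,0,0],[0,0,0.4,0,0,0,0],[0,0,0.4,0,0,0,0],[0,0,0.4,0,0,0,0]]'
python3 -c "
from h import *
where()"
python3 -m inch '[[0,0,0.4,0,0,0,0],[0,0,0.4,0,0,0,0],[0,0,0.4,0,0,0,0],[0,0,0.2,0,0,0,0],[0,0,0,0,0,0,0]]'
python3 -c "
from h import *
where()"
```

```text
time: 8.3
eef_pos: [0.51, -0.1515, 0.0986]
ee_rot: [-0.001, 0.055, 0.998, -0.0]
wrist_force: [-0.5, 1.1, 1.1]
finger_gap: -0.003
grasp_force: 0.2
sled tcp mm 40.2 -198.3 tip z 76.6 yaw 0.11 t 8.3
F [-0.6   1.05  1.06]
time: 8.8
eef_pos: [0.5096, -0.1514, 0.0572]
ee_rot: [-0.001, 0.055, 0.998, 0.0]
wrist_force: [0.2, -0.5, 0.5]
finger_gap: 0.003
grasp_force: 0.0
sled tcp mm 39.8 -198.2 tip z 35.2 yaw 0.11 t 8.8
F [ 0.23 -0.45  0.46]
```

Now push +x about 22 mm, slowly, to the end stop.

```bash
python3 -m inch '[[-0.15,0,0,0,0,0,0],[-0.15,0,0,0,0,0,0],[-0.15,0,0,0,0,0,0],[-0.1,0,0,0,0,0,0],[-0.1,0,0,0,0,0,0],[0,0,0,0,0,0,0]]'
python3 -c "
from h import *
where()"
python3 -m inch '[[-0.05,0,0,0,0,0,0],[-0.05,0,0,0,0,0,0],[-0.05,0,0,0,0,0,0],[0,0,0,0,0,0,0]]'
python3 -c "
from h import *
where()"
```

```text
time: 9.4
eef_pos: [0.5256, -0.1531, 0.0571]
ee_rot: [-0.004, 0.055, 0.998, 0.001]
wrist_force: [-8.5, 0.4, 0.1]
finger_gap: -0.001
grasp_force: 0.0
sled tcp mm 55.9 -198.1 tip z 35.1 yaw 0.1104 t 9.4
F [-8.5  -0.53  0.11]
time: 9.8
eef_pos: [0.5255, -0.1535, 0.0561]
ee_rot: [-0.009, 0.056, 0.998, 0.002]
wrist_force: [-17.7, 0.3, 4.2]
finger_gap: -0.002
grasp_force: 0.0
sled tcp mm 55.8 -198.5 tip z 34.1 yaw 0.1114 t 9.8
F [-17.63  -1.64   4.16]
```

```bash
python3 -m inch '[[0.4,0,0,0,0,0,0],[0.6,0,0,0,0,0,0],[0.6,0,-0.8,0,0,0,0],[0.6,0.5,-0.9,0,0,0,0],[0.6,0.9,-0.9,0,0,0,0],[0.6,0.9,-0.9,0,0,0,0],[0,0.9,-0.9,0,0,0,0],[0,0,0,0,0,0,0]]'
python3 - <<'E'
from h import *
import pickle
s=get_state(); im=snapshot("wrist"); where(s); cv2.imwrite("pics/w2.png",cv2.resize(im,(800,500),interpolation=cv2.INTER_CUBIC)); pickle.dump(s,open("w2.pkl","wb"))
E
```

```text
time: 10.6
eef_pos: [0.4463, -0.044, 0.1941]
ee_rot: [0.005, 0.052, 0.999, 0.001]
wrist_force: [0.9, -0.7, 0.1]
finger_gap: 0.002
grasp_force: 0.0
sled tcp mm -34.9 -98.4 tip z 172.1 yaw 0.104 t 10.6
F [ 0.99 -0.56  0.13]
```

View pics/w2.png

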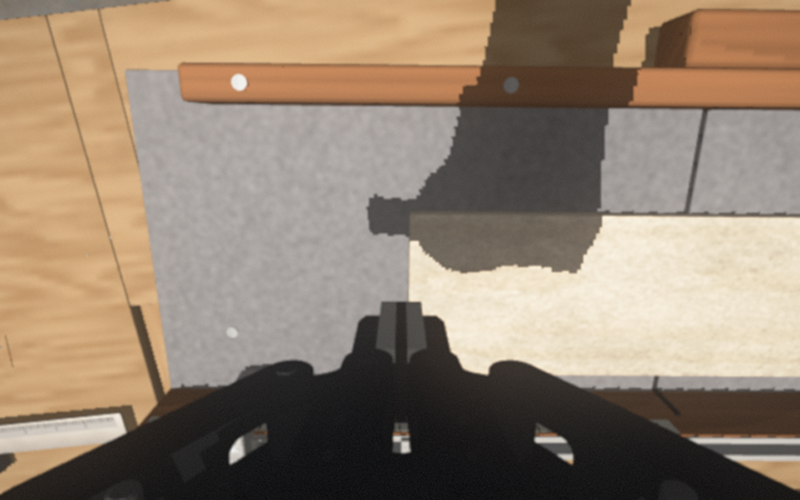

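The blank lies flat: near edge at row 212, far edge at row 376, right end at col 410. The gap to the fence foot (row ~388) is small. The stop's leg shows at about (265,370) in front of the fence, mostly hidden by the fingers. I'll compute positions and look again from the side of the stop later.

```bash
python3 - <<'E'
from h import *
import pickle
s0=pickle.load(open("w2.pkl","rb"))
def sl(u,v,z):
    q=onz("wrist",((u+.5)/1.25-.5,(v+.5)/1.25-.5),z,s0); c,si=np.cos(p[2]),np.sin(p[2]); d=q[:2]-p[:2]; return (np.array([c*d[0]+si*d[1],-si*d[0]+c*d[1]])*1e3).round(1)
for n,u,v,z in [("near R",410,212,.032),("near",690,213,.032),("far",640,376,.032),("fence foot",640,388,.02),("fence foot L",180,386,.02),("base corner",127,70,.02),("nf",181,65,.06)]: print(n,sl(u,v,z))
E
```

```text
near R [-46.4 -93.7]
near [-46.6  85.4]
far [71. 71.]
fence foot [88.4 79.8]
fence foot L [  87.9 -262.8]
base corner [-131.3 -267.3]
nf [-129.8 -215.9]
```

```bash
python3 -m inch '[[0.2,0.94,0,0,0,0,0],[0.2,0.94,0,0,0,0,0],[0.2,0.94,0,0,0,0,0],[0.2,0.94,0,0,0,0,0],[0.2,0.94,0,0,0,0,0],[0.2,0.94,0,0,0,0,0],[0,0,0,0,0,0,0]]'
python3 -m inch '[[0,0,0.9,0,0,0,0],[0,0,0.9,0,0,0,0],[0,0,0.9,0,0,0,0],[0,0,0.9,0,0,0,0],[0,0,0.6,0,0,0,0],[0,0,0,0,0,0,0]]'
python3 -c "
from h import *
where()"
```

```text
time: 11.35
eef_pos: [0.4259, 0.1272, 0.1895]
ee_rot: [-0.0, 0.053, 0.999, 0.0]
wrist_force: [-0.6, -0.9, -0.1]
finger_gap: -0.001
grasp_force: 0.0
time: 11.95
eef_pos: [0.4246, 0.1223, 0.0618]
ee_rot: [-0.002, 0.056, 0.998, -0.002]
wrist_force: [0.3, -0.4, -0.5]
finger_gap: -0.005
grasp_force: 0.0
sled tcp mm -74.8 64.5 tip z 39.8 yaw 0.1122 t 11.95
F [ 0.35 -0.39 -0.45]
```

```bash
python3 -m inch '[[0,0.1,0.25,0,0,0,0],[0,0.1,0.25,0,0,0,0],[0,0,0,0,0,0,0],[-0.2,0,0,0,0,0,0],[-0.2,0,0,0,0,0,0],[-0.15,0,0,0,0,0,0],[-0.15,0,0,0,0,0,0],[-0.1,0,0,0,0,0,0]]'
python3 -c "
from h import *
where()"
python3 -m inch '[[-0.1,0,0,0,0,0,0],[-0.1,0,0,0,0,0,0],[-0.07,0,0,0,0,0,0],[0,0,0,0,0,0,0]]'
python3 -c "
from h import *
where()"
```

```text
time: 12.75
eef_pos: [0.45, 0.1279, 0.0493]
ee_rot: [-0.001, 0.055, 0.998, -0.0]
wrist_force: [-3.1, 0.4, 2.4]
finger_gap: -0.001
grasp_force: 1.7
sled tcp mm -50.1 72.8 tip z 27.3 yaw 0.11 t 12.75
F [-3.13  0.04  2.36]
time: 13.15
eef_pos: [0.4591, 0.127, 0.0493]
ee_rot: [0.001, 0.055, 0.998, 0.0]
wrist_force: [-1.2, -0.2, 1.0]
finger_gap: 0.001
grasp_force: 0.5
sled tcp mm -40.9 73.0 tip z 27.3 yaw 0.1102 t 13.15
F [-1.13 -0.37  1.  ]
```

```bash
python3 -m inch '[[-0.07,0,0.05,0,0,0,0],[-0.07,0,0,0,0,0,0],[0,0,0,0,0,0,0]]'
python3 -c "
from h import *
where()"
python3 -m inch '[[-0.07,0,0,0,0,0,0],[-0.07,0,0,0,0,0,0],[0,0,0,0,0,0,0]]'
python3 -c "
from h import *
where()"
```

```text
time: 13.45
eef_pos: [0.4625, 0.1266, 0.0476]
ee_rot: [-0.0, 0.055, 0.998, -0.0]
wrist_force: [-3.6, 0.9, 0.6]
finger_gap: -0.003
grasp_force: 1.4
sled tcp mm -37.5 72.9 tip z 25.6 yaw 0.11 t 13.45
F [-3.7   0.46  0.65]
time: 13.75
eef_pos: [0.4628, 0.1266, 0.0473]
ee_rot: [-0.004, 0.054, 0.999, -0.0]
wrist_force: [-11.1, 1.7, 8.5]
finger_gap: 0.002
grasp_force: 6.1
sled tcp mm -37.2 72.9 tip z 25.3 yaw 0.1086 t 13.75
F [-11.24   0.46   8.52]
```

```bash
python3 -m inch '[[0.6,0,0,0,0,0,0],[0.2,0,-0.8,0,0,0,0],[0,-0.3,-0.95,0,0,0,0],[-0.6,-0.3,-0.95,0,0,0,0],[-0.6,-0.3,-0.95,0,0,0,0],[-0.6,-0.3,-0.95,0,0,0,0],[-0.6,0,-0.95,0,0,0,0],[0,0,0,0,0,0,0]]'
python3 - <<'E'
from h import *
import pickle
s=get_state(); im=snapshot("wrist"); where(s); pickle.dump(s,open("w3.pkl","wb"));cv2.imwrite("pics/w3r.png",im)
sd=snapshot("side"); cv2.imwrite("pics/side3r.png",sd)
a=cv2.resize(im[210:330,0:280],(800,343),interpolation=cv2.INTER_CUBIC); b=cv2.resize(sd[185:265,285:385][:,:],(320,256),interpolation=cv2.INTER_CUBIC)
o=np.zeros((600,800,3),np.uint8); o[:343]=a; o[343:599,:320]=b; cv2.imwrite("pics/w3.png",o)
E
```

```text
time: 14.55
eef_pos: [0.5161, 0.0845, 0.2189]
ee_rot: [0.006, 0.056, 0.998, 0.001]
wrist_force: [0.3, 0.5, -0.8]
finger_gap: 0.0
grasp_force: 0.0
sled tcp mm 20.4 37.0 tip z 196.9 yaw 0.1124 t 14.55
F [ 0.2   0.53 -0.84]
```

View pics/w3.png

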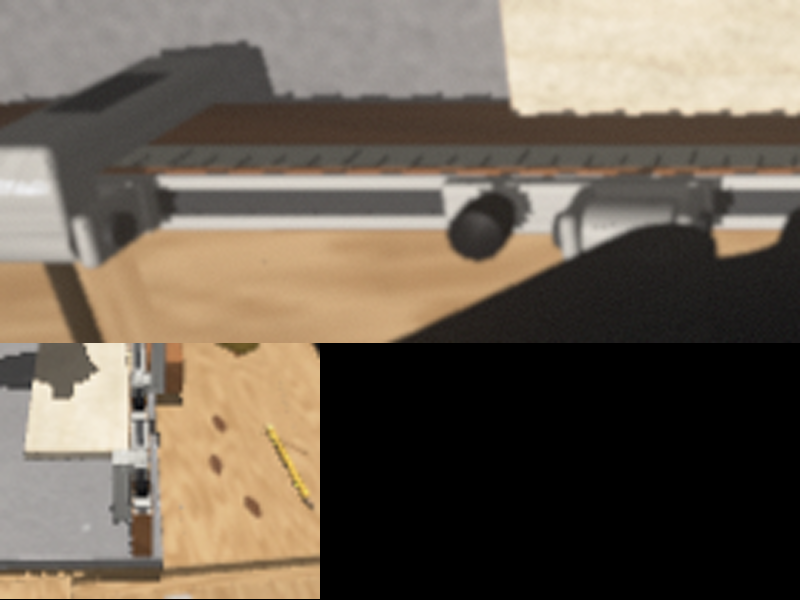

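The stop is down: its leg ends near (262,45)-(272,95) in the wrist crop, and the side crop shows it hanging in front of the fence at (113-128,455-522). I'll check numerically whether it is fully down.

```bash
python3 - <<'E'
from h import *
import pickle
s0=pickle.load(open("w3.pkl","rb"))
c,si=np.cos(p[2]),np.sin(p[2])
W=lambda X,Y,Z:[p[0]+(c*X-si*Y)/1e3,p[1]+(si*X+c*Y)/1e3,Z/1e3]
for th in(0,.08,.16):
    C,S=np.cos(th),np.sin(th); o=[]
    # leg-frame point (a forward toward robot, b down)
    for nm,a,b,y in [("end out+",28,62,12),("end in+",13,62,12),("end out-",28,62,-12),("top out+",28,-7,12),("top out-",28,-7,-12)]:
        P=W(100-(a*C+b*S),-198+y,86-(b*C-a*S))
        uw=(proj("wrist",P,s0)[0]-[0,210])*2.857; us=(proj("side",P)[0]-[285,185])*3.2+[0,343]
        o.append((nm,uw.round(),us.round()))
    print(th,*o,sep="\n ")
for y in(-200,0): print("fence foot",(proj("wrist",W(90,y,20),s0)[0]-[0,210])*2.857,(proj("wrist",W(90,y,70),s0)[0]-[0,210])*2.857)
E
```

```text
0
 ('end out+', array([235.,  57.]), array([115., 504.]))
 ('end in+', array([243., 100.]), array([130., 504.]))
 ('end out-', array([161.,  57.]), array([115., 518.]))
 ('top out+', array([ 67., 150.]), array([114., 447.]))
 ('top out-', array([-25., 151.]), array([114., 460.]))
0.08
 ('end out+', array([227.,  45.]), array([111., 502.]))
 ('end in+', array([238.,  87.]), array([125., 503.]))
 ('end out-', array([153.,  46.]), array([110., 516.]))
 ('top out+', array([ 61., 157.]), array([115., 445.]))
 ('top out-', array([-31., 157.]), array([115., 458.]))
0.16
 ('end out+', array([219.,  35.]), array([106., 500.]))
 ('end in+', array([232.,  75.]), array([120., 502.]))
 ('end out-', array([143.,  35.]), array([106., 514.]))
 ('top out+', array([ 55., 163.]), array([116., 443.]))
 ('top out-', array([-38., 164.]), array([116., 456.]))
fence foot [210.36716376 103.42329244] [ 96.1752025  172.55317006]
fence foot [808.60106624 101.01941963] [791.76074869 169.6517407 ]
```

Shadows make the reading ambiguous (the angle could be 0 to about 0.08). I'll press the leg again with the tip higher, so that contact is clearly on the tip and below the hinge.

```bash
python3 -m inch '[[-0.05,-0.98,0,0,0,0,0],[-0.05,-0.98,0,0,0,0,0],[-0.05,-0.98,0,0,0,0,0],[-0.05,-0.98,0,0,0,0,0],[-0.05,-0.98,0,0,0,0,0],[-0.05,-0.98,0,0,0,0,0],[0,-0.98,0,0,0,0,0],[0,-0.98,0,0,0,0,0]]'
python3 -m inch '[[0,0,0,0,0,0,0],[0,0,0.9,0,0,0,0],[0,0,0.9,0,0,0,0],[0,0,0.9,0,0,0,0],[0,0,0.9,0,0,0,0],[0,0,0.8,0,0,0,0],[0,0,0,0,0,0,0]]'
python3 -c "
from h import *
where()"
```

```text
time: 15.45
eef_pos: [0.4925, -0.1502, 0.2129]
ee_rot: [-0.001, 0.055, 0.999, 0.0]
wrist_force: [-0.0, 0.2, -0.5]
finger_gap: 0.003
grasp_force: 0.0
time: 16.15
eef_pos: [0.4907, -0.1478, 0.0787]
ee_rot: [-0.004, 0.054, 0.999, 0.001]
wrist_force: [-0.3, 1.1, -0.2]
finger_gap: 0.0
grasp_force: 0.0
sled tcp mm 20.6 -196.7 tip z 56.7 yaw 0.1088 t 16.15
F [-0.46  1.06 -0.22]
```

```bash
python3 -m inch '[[-0.3,0,0,0,0,0,0],[-0.3,0,0,0,0,0,0],[-0.3,0,0,0,0,0,0],[-0.15,0,0,0,0,0,0],[-0.15,0,0,0,0,0,0],[0,0,0,0,0,0,0]]'
python3 -c "
from h import *
where()"
python3 -m inch '[[-0.08,0,0,0,0,0,0],[-0.08,0,0,0,0,0,0],[0,0,0,0,0,0,0]]'
python3 -c "
from h import *
where()"
```

```text
time: 16.75
eef_pos: [0.5281, -0.1534, 0.0823]
ee_rot: [-0.002, 0.055, 0.998, 0.0]
wrist_force: [-4.0, 0.0, 2.5]
finger_gap: 0.001
grasp_force: 2.2
sled tcp mm 58.5 -198.2 tip z 60.3 yaw 0.1102 t 16.75
F [-3.97 -0.41  2.54]
time: 17.05
eef_pos: [0.5283, -0.1534, 0.0817]
ee_rot: [-0.007, 0.055, 0.998, 0.002]
wrist_force: [-17.0, 2.7, 12.2]
finger_gap: -0.003
grasp_force: 8.3
sled tcp mm 58.6 -198.2 tip z 59.7 yaw 0.1108 t 17.05
F [-17.23   0.79  12.19]
```

Rigid at 17 N with a 26 mm lever below the hinge, so the stop is fully down. Now to the blank's left end.

```bash
python3 -m inch '[[0.4,0,0,0,0,0,0],[0.4,0,-0.3,0,0,0,0],[0,0.3,-0.9,0,0,0,0],[0,0.9,-0.9,0,0,0,0],[0,0.98,-0.5,0,0,0,0],[0,0.98,0,0,0,0,0],[0,0.98,0,0,0,0,0],[0,0.98,0,0,0,0,0]]'
python3 -m inch '[[0,0.98,0,0,0,0,0],[0,0.98,0,0,0,0,0],[0,0.98,0,0,0,0,0],[0,0.98,0,0,0,0,0],[0,0.98,0,0,0,0,0],[0,0.98,0,0,0,0,0],[0,0.98,0,0,0,0,0],[0,0.98,0,0,0,0,0]]'
python3 -c "
from h import *
where()"
```

```text
time: 17.85
eef_pos: [0.5276, 0.0025, 0.161]
ee_rot: [0.001, 0.055, 0.998, 0.0]
wrist_force: [0.8, 0.1, 0.3]
finger_gap: -0.001
grasp_force: 0.0
time: 18.65
eef_pos: [0.5533, 0.2363, 0.1607]
ee_rot: [0.001, 0.055, 0.998, 0.0]
wrist_force: [0.1, 0.4, -0.0]
finger_gap: -0.001
grasp_force: 0.0
sled tcp mm 40.7 191.9 tip z 138.7 yaw 0.11 t 18.65
F [ 0.03  0.36 -0.03]
```

```bash
python3 -m inch '[[0.1,0.9,0,0,0,0,0],[0.1,0.9,0,0,0,0,0],[0,0.7,0,0,0,0,0],[0,0,0.9,0,0,0,0],[0,0,0.9,0,0,0,0],[0,0,0.9,0,0,0,0],[0,0,0,0,0,0,0],[0,0,0,0,0,0,0]]'
python3 - <<'E'
from h import *
where()
E
```

```text
time: 19.45
eef_pos: [0.5555, 0.3101, 0.0796]
ee_rot: [0.0, 0.055, 0.998, -0.0]
wrist_force: [0.4, -0.5, 1.1]
finger_gap: 0.001
grasp_force: 0.0
sled tcp mm 34.8 265.6 tip z 57.6 yaw 0.1102 t 19.45
F [ 0.43 -0.48  1.08]
```

```bash
python3 -m inch '[[0,0,0.5,0,0,0,0],[0,0,0.55,0,0,0,0],[0,0,0,0,0,0,0],[0,-0.2,0,0,0,0,0],[0,-0.2,0,0,0,0,0],[0,-0.2,0,0,0,0,0],[0,-0.2,0,0,0,0,0]]'
python3 -c "
from h import *
where()"
python3 -m inch '[[0,-0.2,0,0,0,0,0],[0,-0.2,0,0,0,0,0],[0,-0.2,0,0,0,0,0],[0,-0.2,0,0,0,0,0],[0,-0.2,0,0,0,0,0],[0,-0.2,0,0,0,0,0],[0,-0.2,0,0,0,0,0],[0,-0.2,0,0,0,0,0]]'
python3 -c "
from h import *
where()"
```

```text
time: 20.15
eef_pos: [0.553, 0.2859, 0.0484]
ee_rot: [0.0, 0.055, 0.998, 0.0]
wrist_force: [0.0, 1.1, -0.2]
finger_gap: 0.001
grasp_force: 0.6
sled tcp mm 35.0 241.2 tip z 26.4 yaw 0.1106 t 20.15
F [-0.12  1.12 -0.23]
time: 20.95
eef_pos: [0.5476, 0.2385, 0.048]
ee_rot: [0.0, 0.055, 0.998, 0.0]
wrist_force: [1.1, 4.4, 3.7]
finger_gap: 0.003
grasp_force: 2.3
sled tcp mm 34.7 193.5 tip z 26.0 yaw 0.1098 t 20.95
F [0.58 4.54 3.72]
```

```bash
python3 -m inch '[[0,-0.15,0,0,0,0,0],[0,-0.15,0,0,0,0,0],[0,-0.15,0,0,0,0,0],[0,-0.15,0,0,0,0,0],[0,-0.1,0,0,0,0,0],[0,-0.1,0,0,0,0,0],[0,-0.1,0,0,0,0,0],[0,0,0,0,0,0,0]]'
python3 -c "
from h import *
where()"
python3 -m inch '[[0,-0.1,0,0,0,0,0],[0,-0.07,0,0,0,0,0],[0,0,0,0,0,0,0]]'
python3 -c "
from h import *
where()"
```

```text
time: 21.75
eef_pos: [0.5446, 0.2113, 0.048]
ee_rot: [0.0, 0.055, 0.998, -0.0]
wrist_force: [0.2, 3.1, 5.6]
finger_gap: 0.003
grasp_force: 3.6
sled tcp mm 34.7 166.2 tip z 26.0 yaw 0.1102 t 21.75
F [-0.14  3.12  5.63]
time: 22.05
eef_pos: [0.544, 0.2065, 0.048]
ee_rot: [0.0, 0.055, 0.998, 0.0]
wrist_force: [-0.0, 3.7, 6.3]
finger_gap: 0.002
grasp_force: 3.7
sled tcp mm 34.7 161.3 tip z 26.0 yaw 0.11 t 22.05
F [-0.44  3.63  6.35]
```

```bash
python3 -m inch '[[0,-0.07,0,0,0,0,0],[0,-0.07,0,0,0,0,0],[0,0,0,0,0,0,0]]'
python3 -c "
from h import *
where()"
python3 -m inch '[[0,-0.06,0,0,0,0,0],[0,-0.06,0,0,0,0,0],[0,0,0,0,0,0,0]]'
python3 -c "
from h import *
where()"
```

```text
time: 22.35
eef_pos: [0.5436, 0.2024, 0.048]
ee_rot: [0.0, 0.055, 0.998, 0.0]
wrist_force: [0.2, 4.9, 5.1]
finger_gap: -0.003
grasp_force: 3.8
sled tcp mm 34.7 157.1 tip z 26.0 yaw 0.11 t 22.35
F [-0.34  4.86  5.08]
time: 22.65
eef_pos: [0.5431, 0.1989, 0.048]
ee_rot: [0.0, 0.055, 0.998, 0.0]
wrist_force: [-0.1, 4.2, 5.5]
finger_gap: -0.001
grasp_force: 3.8
sled tcp mm 34.7 153.6 tip z 26.0 yaw 0.11 t 22.65
F [-0.59  4.18  5.51]
```

```bash
python3 -m inch '[[0,-0.06,0,0,0,0,0],[0,-0.06,0,0,0,0,0],[0,0,0,0,0,0,0]]'
python3 -c "
from h import *
where()"
python3 -m inch '[[0,-0.06,0,0,0,0,0],[0,-0.06,0,0,0,0,0],[0,0,0,0,0,0,0]]'
python3 -c "
from h import *
where()"
```

```text
time: 22.95
eef_pos: [0.5427, 0.1953, 0.048]
ee_rot: [0.0, 0.055, 0.998, 0.0]
wrist_force: [0.3, 3.8, 5.0]
finger_gap: -0.004
grasp_force: 3.8
sled tcp mm 34.7 150.0 tip z 26.0 yaw 0.11 t 22.95
F [-0.11  3.83  5.04]
time: 23.25
eef_pos: [0.5424, 0.193, 0.048]
ee_rot: [0.0, 0.055, 0.999, 0.001]
wrist_force: [1.1, 6.7, 4.5]
finger_gap: 0.001
grasp_force: 4.6
sled tcp mm 34.6 147.7 tip z 26.0 yaw 0.1092 t 23.25
F [0.4  6.75 4.53]
```

```bash
python3 -m inch '[[0,-0.05,0,0,0,0,0],[0,0,0,0,0,0,0]]'
python3 - <<'E'
from h import *
import pickle
where()
t=snapshot("top");cv2.imwrite("pics/top4.png",t); sd=snapshot("side");cv2.imwrite("pics/side4.png",sd)
o=np.zeros((600,800,3),np.uint8); o[:330]=cv2.resize(t[175:285,180:390],(800,330),interpolation=cv2.INTER_CUBIC)
o[330:600,:450]=cv2.resize(sd[170:260,260:410],(450,270),interpolation=cv2.INTER_CUBIC); cv2.imwrite("pics/c4.png",o)
E
```

```text
time: 23.45
eef_pos: [0.5423, 0.1928, 0.048]
ee_rot: [0.001, 0.054, 0.999, 0.002]
wrist_force: [1.7, 9.3, 3.4]
finger_gap: 0.002
grasp_force: 5.7
sled tcp mm 34.5 147.5 tip z 26.0 yaw 0.1084 t 23.45
F [0.67 9.46 3.36]
```

View pics/c4.png

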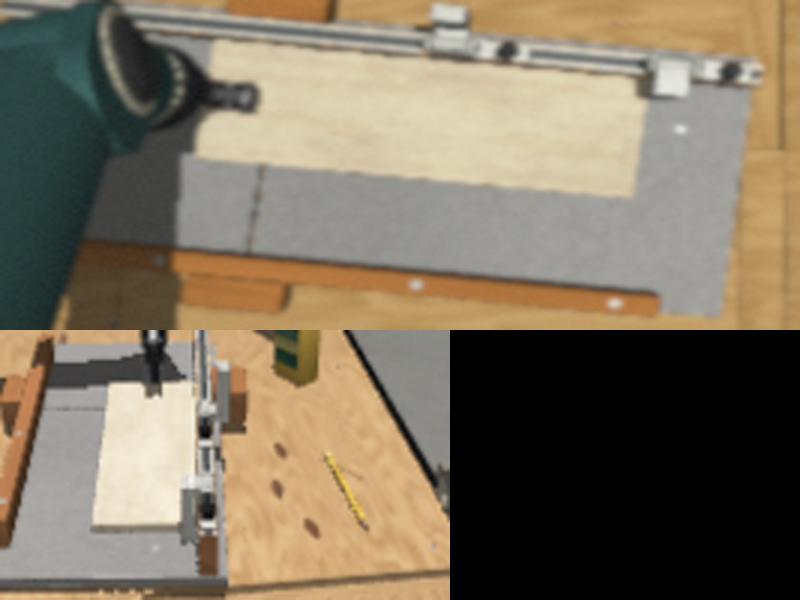

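Both views show the blank's right end at the lowered stop (top crop (645,85)-(633,195)) and its long edge along the fence. The force rises without motion, so the end is tight. I'll press the long edge once more at its middle.

```bash
python3 -m inch '[[0,0.3,0,0,0,0,0],[0,0.3,-0.6,0,0,0,0],[0,0,-0.9,0,0,0,0],[0.6,-0.9,-0.7,0,0,0,0],[0.6,-0.95,0,0,0,0,0],[0.6,-0.95,0,0,0,0,0],[0.6,-0.95,0,0,0,0,0],[0.6,-0.95,0,0,0,0,0]]'
python3 -m inch '[[0.5,-0.95,0,0,0,0,0],[0,-0.4,0,0,0,0,0],[0,0,0,0,0,0,0]]'
python3 -c "
from h import *
where()"
```

```text
time: 24.35
eef_pos: [0.4365, 0.0751, 0.1129]
ee_rot: [-0.002, 0.055, 0.998, -0.001]
wrist_force: [-0.1, 0.1, -0.1]
finger_gap: -0.002
grasp_force: 0.0
time: 24.65
eef_pos: [0.4186, 0.0368, 0.1133]
ee_rot: [-0.001, 0.057, 0.998, -0.001]
wrist_force: [0.1, -0.2, 0.5]
finger_gap: -0.001
grasp_force: 0.0
sled tcp mm -71.3 -21.2 tip z 91.3 yaw 0.114 t 24.65
F [ 0.12 -0.18  0.49]
```

```bash
python3 -m inch '[[0,0,0.8,0,0,0,0],[0,0,0.8,0,0,0,0],[0,0,0.6,0,0,0,0],[0,0,0,0,0,0,0],[-0.3,0,0,0,0,0,0],[-0.3,0,0,0,0,0,0],[-0.2,0,0,0,0,0,0],[0,0,0,0,0,0,0]]'
python3 -c "
from h import *
where()"
python3 -m inch '[[-0.1,0,0,0,0,0,0],[-0.1,0,0,0,0,0,0],[-0.07,0,0,0,0,0,0],[-0.07,0,0,0,0,0,0],[0,0,0,0,0,0,0]]'
python3 -c "
from h import *
where()"
```

```text
time: 25.45
eef_pos: [0.4457, 0.0367, 0.0486]
ee_rot: [0.001, 0.055, 0.998, 0.0]
wrist_force: [-1.0, 0.1, 0.1]
finger_gap: -0.003
grasp_force: 0.0
sled tcp mm -44.4 -18.3 tip z 26.6 yaw 0.1102 t 25.45
F [-0.98  0.04  0.14]
time: 25.95
eef_pos: [0.4522, 0.0357, 0.0475]
ee_rot: [-0.002, 0.055, 0.998, -0.0]
wrist_force: [-4.5, 0.6, 4.0]
finger_gap: -0.001
grasp_force: 2.3
sled tcp mm -37.8 -18.6 tip z 25.5 yaw 0.1098 t 25.95
F [-4.53  0.06  3.99]
```

```bash
python3 -m inch '[[-0.07,0,0,0,0,0,0],[-0.07,0,0,0,0,0,0],[0,0,0,0,0,0,0]]'
python3 -c "
from h import *
where()"
python3 -m inch '[[0.5,0,0,0,0,0,0],[0.5,0,-0.5,0,0,0,0],[0,0.5,-0.9,0,0,0,0],[-0.6,0.95,-0.6,0,0,0,0],[-0.6,0.95,0,0,0,0,0],[-0.6,0.95,0,0,0,0,0],[-0.6,0.95,0,0,0,0,0],[-0.6,0.95,0,0,0,0,0]]'
python3 -m inch '[[-0.2,0.95,0,0,0,0,0],[0,0.5,0,0,0,0,0],[0,0,0,0,0,0,0]]'
python3 -c "
from h import *
where()"
```

```text
time: 26.25
eef_pos: [0.4525, 0.0355, 0.0469]
ee_rot: [-0.006, 0.055, 0.998, -0.0]
wrist_force: [-13.5, 1.2, 10.0]
finger_gap: -0.002
grasp_force: 6.5
sled tcp mm -37.5 -18.7 tip z 24.9 yaw 0.1092 t 26.25
F [-13.52  -0.27  10.04]
time: 27.05
eef_pos: [0.5363, 0.1863, 0.108]
ee_rot: [0.001, 0.055, 0.998, 0.0]
wrist_force: [0.6, -0.5, -0.4]
finger_gap: 0.003
grasp_force: 0.0
time: 27.35
eef_pos: [0.5451, 0.23, 0.1074]
ee_rot: [0.0, 0.053, 0.999, 0.0]
wrist_force: [-1.1, -0.6, 0.3]
finger_gap: 0.004
grasp_force: 0.0
sled tcp mm 33.2 184.8 tip z 85.4 yaw 0.1062 t 27.35
F [-1.   -0.72  0.32]
```

```bash
python3 -m inch '[[0,0,0.8,0,0,0,0],[0,0,0.8,0,0,0,0],[0,0,0.4,0,0,0,0],[0,0,0,0,0,0,0],[0,-0.3,0,0,0,0,0],[0,-0.3,0,0,0,0,0],[0,-0.3,0,0,0,0,0],[0,-0.1,0,0,0,0,0]]'
python3 -c "
from h import *
where()"
python3 -m inch '[[0,-0.1,0,0,0,0,0],[0,-0.07,0,0,0,0,0],[0,0,0,0,0,0,0]]'
python3 -c "
from h import *
where()"
```

```text
time: 28.15
eef_pos: [0.5427, 0.1959, 0.0486]
ee_rot: [0.001, 0.056, 0.998, -0.0]
wrist_force: [0.3, 0.2, 1.0]
finger_gap: 0.005
grasp_force: 0.0
sled tcp mm 34.6 150.6 tip z 26.6 yaw 0.1122 t 28.15
F [0.31 0.24 1.02]
time: 28.45
eef_pos: [0.5422, 0.1935, 0.0483]
ee_rot: [0.001, 0.055, 0.999, 0.001]
wrist_force: [0.4, 2.3, 1.2]
finger_gap: 0.005
grasp_force: 1.2
sled tcp mm 34.4 148.2 tip z 26.3 yaw 0.1094 t 28.45
F [0.17 2.31 1.21]
```

```bash
python3 -m inch '[[0,-0.06,0,0,0,0,0],[0,-0.06,0,0,0,0,0],[0,0,0,0,0,0,0]]'
python3 -c "
from h import *
where()"
python3 -m inch '[[0,0.3,0,0,0,0,0],[0,0.4,0,0,0,0,0],[0,0.4,-0.8,0,0,0,0],[0,0.3,-0.9,0,0,0,0],[0.6,0.3,-0.9,0,0,0,0],[0.6,0,-0.9,0,0,0,0],[0.6,0,-0.9,0,0,0,0],[0,0,0,0,0,0,0]]'
python3 - <<'E'
from h import *
s=get_state();where(s)
im=snapshot("wrist");t=snapshot("top");cv2.imwrite("pics/top5.png",t)
import pickle;pickle.dump(s,open("w5.pkl","wb"))
o=np.zeros((600,800,3),np.uint8); o[:330]=cv2.resize(t[175:285,180:390],(800,330),interpolation=cv2.INTER_CUBIC)
o[330:600,:432]=cv2.resize(im,(432,270),interpolation=cv2.INTER_AREA)
sd=snapshot("side");cv2.imwrite("pics/side5.png",sd);o[330:600,440:770]=cv2.resize(sd[190:260,300:385],(330,270),interpolation=cv2.INTER_CUBIC);cv2.imwrite("pics/c5.png",o)
E
```

```text
time: 28.75
eef_pos: [0.5417, 0.1928, 0.0482]
ee_rot: [0.001, 0.054, 0.999, 0.002]
wrist_force: [1.0, 8.0, 0.7]
finger_gap: -0.002
grasp_force: 4.3
sled tcp mm 33.9 147.4 tip z 26.2 yaw 0.1076 t 28.75
F [0.11 8.03 0.69]
time: 29.55
eef_pos: [0.4927, 0.2478, 0.1827]
ee_rot: [0.001, 0.054, 0.999, 0.002]
wrist_force: [0.3, -0.1, -0.4]
finger_gap: -0.001
grasp_force: 0.0
sled tcp mm -20.8 196.7 tip z 160.7 yaw 0.1074 t 29.55
F [ 0.31 -0.1  -0.42]
```

View pics/c5.png

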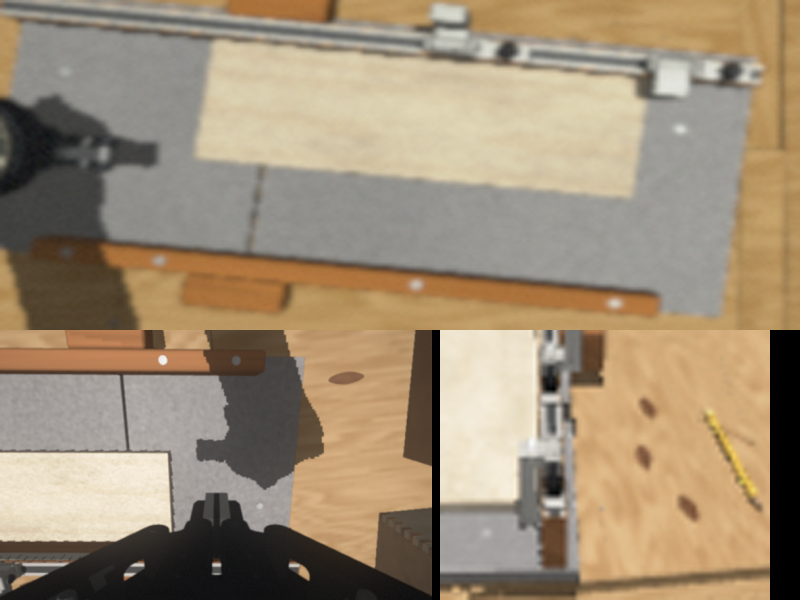

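The final pictures show the blank flush along the fence with its right end at (645,85) against the lowered leg (650-690). The short stop is still up, the robot is clear, and the tools are untouched.

```bash
python3 -c "
from station import *
print(job_done())"
```

```text
the job is handed in; nothing more can be done
None
```

The job is handed in: the blank lies flat, tight against the far fence and the lowered long stop, with the short stop left up and the tools undisturbed in the last pictures, about 30 s in.

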